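# Fit the mower's battery pack and close its case

### The job

Lower the battery pack with the orange grip into the bay of the open battery case, without dropping it, so that it sits flat on the bay floor and is let go. Then swing the upper half of the case over, without slamming it, until the two halves are fully home, rim on rim all round. Leave the blue pack and everything else on the bench where they are.

Things in the scene. Friction and masses are not known exactly. Their poses are not given: they have to be found in the camera images.
- pack_orange: battery pack, black with orange bands and orange carrying grip: black body 110 (x) by 64 (y) by 45 high (z); on its top, centred, a solid grip bar 80 long (x), 18 thick (y), 22 high, so 67 high in all. About 0.55 kg. Origin: centre of the underside, z up. The two ends are alike for fitting.
- pack_orange_grip (a point): centre of the top face of the orange grip bar, 67 above the pack's underside; axes as the pack
- pack_blue: battery pack, black with blue bands and blue carrying grip: black body 110 (x) by 64 (y) by 45 high (z); on its top, centred, a solid grip bar 80 long (x), 18 thick (y), 22 high, so 67 high in all. About 0.55 kg. Origin: centre of the underside, z up. The two ends are alike for fitting. Not wanted here.
- case: lower half of the mower's battery case: black open-topped shell fixed in an aluminium cradle plate (210 x 180 x 10). Origin: centre of the plate's underside on the bench, z up; x along the hinge, y to the hinge side. Shell outline 170 (x) by 150 (y), walls 5, rim 60 and inner floor 16 above the bench. A tab 44 wide sticks out 22 from the front (-y) wall at the rim.
- bay (a point): centre of the floor of the battery bay in the lower half, 16 above the bench; axes as the case. The bay is 115 (x) by 69 (y) between orange ribs 25 high, their tops flared outwards to 32 above the bay floor; the pack's long side goes along x, either way round.
- lid (a joint): angle (rad) of the case's upper half about its hinge on the case's +y rim: 0 = closed, rim on rim; pi/2 = upright; 1.7 to 2.0 at the start, leaning away to +y. Stiff hinge: it stays at any angle and takes 2 to 4 N at the front edge to move. Closed, it is a grey shell 170 x 150 x 40 high, open below, top 100 and inner roof 95 above the bench.
- lid_hinge (a point): middle of the hinge line: in the case frame at y = +75, z = 60; axes turn with the upper half
- lid_front (a point): middle of the upper half's outer top edge at the side away from the hinge: when closed, in the case frame at y = -75, z = 100; moves with the upper half, axes too (as the case's when closed). An orange tab 44 wide, 8 thick sticks out 22 from the front wall, its middle 35 below this edge.
- wheel: spare black mower wheel lying flat, 130 diameter, 45 high (origin: centre of its underside). Leave alone.
- screwdriver: screwdriver lying on the bench, 200 long. Leave alone.
- brush: hand brush lying on the bench, 190 long. Leave alone.
- mug: blue mug, 80 diameter, 95 high (origin: centre of its underside). Leave alone.
- spray_can: yellow spray can, 60 diameter, 170 high (origin: centre of its underside). Leave alone.
Mind the look-alikes: they are no part of the job. What is shaped like the pack_orange but pink, red or turquoise is not meant.

How it is judged:
By the outcome, as a careful person would: the job done as asked, in the order asked, and still so for the second after the job is handed in, with the robot touching nothing.
It also fails if it takes over 58 s, if anything falls off the work surface, if the arm or the gripper's body presses on something with over 40 N, if the wrist force passes 120 N, or if a joint passes its speed limit or range.

### The arm

A 6-joint arm with a two-finger parallel gripper is mounted at the origin on the work surface. World frame = base frame: x ahead of the robot, y to its left, z up, the work surface at z = 0. Lengths are in m, angles in rad, forces in N, time in s.
With the tool pointing down it reaches from about 0.325 to 0.775 m from the base axis. Payload 9.3 kg.
Tool frame: the origin (TCP) lies at the centre of the arm's flange, where the gripper is bolted on; the fingertips stand 173 mm ahead of it and the grasp point (between the pads) lies 155 mm ahead of it; z points along the fingers, y is the direction in which the jaws open and shut (so a half turn about z gives the same grasp; the last joint's range is limited). The gripper opens to 85 mm and grips with 20 to 120 N. Pads are 22 mm wide; open, the fingers measure 114 mm over their backs; the gripper's body (76 mm by 85 mm) begins 54 mm behind the grasp point. The pads swing forward as they close: fully open they stand 13 mm farther back than shut.
Start: joints at [1.083, 0.259, 0.021, 1.334, 0, 1.418], TCP at [0.181, 0.519, 0.405] pointing down, gripper open.
Joint ranges: [-3.04, 3.04], [-0.91, 1.82], [-1.04, 1.36], [-1.92, 1.95], [-1.52, 1.45], [-3.14, 3.14]. Speed limits (rad/s): [2.22, 2.22, 2.79, 3.14, 3.14, 3.14].

### API

Orientations are given as a unit quaternion [x, y, z, w].
In Python, from workcell import get_obs, read_camera, finish_job gives the robot as it stands.
- The arm moves only by the tool play_rows, never from a script. Its argument "targets" is text: rows parted by semicolons, each of 4 numbers parted by spaces: the shift along the tool's x, y, z in cm, then the turn about the tool's z in rad. In form: x y z yaw; .... A call has 1 to 5 rows; each row is the pose to reach, as a shift and turn from the pose commanded when the call began, along the tool's axes at that moment; what a row does not reach only later rows make up. A row lasts 1/8 s, in which the tool goes at most 62.5 mm and 10.7 degrees, less where a joint would pass 70% of its speed; a pose out of reach is approached as far as the arm can. A call with a gripper value outside its range is refused whole. "fingers" is the gripper command: -1 is shut, 1 is fully open, values between are in proportion, set as the call begins (left out, the last holds). The fingers move at their own pace and stop on an object; the grip force is fixed at half the most. Time passes only in rows, so rows that repeat a pose let the fingers close. It gives the time, the measured TCP pose, the force and the opening at its end, in the units of the state.
- get_obs(): the state, without advancing time (a new reading comes with each control period).
- read_camera(name): name is "side" or "top" or "wrist"; returns a dict with "frame" (400x640x3 uint8, red, green, blue), "mtx" (3x3 intrinsics, pixels), "rvec" (rotation vector, rad) and "tvec" (3), from world to camera coordinates, as OpenCV has them; the wrist camera has in their place "tool_from_camera" (4x4, takes a point from camera to tool coordinates, whose origin is the TCP and whose axes are the flange's). Camera axes: x right, y down, z forward; pixel columns grow to the right and rows downward; lengths in m; the calibration is good to about 2 mm. The wrist camera is an equidistant fisheye: a pixel r from the principal point sees the ray r / f radians off the axis. A picture is of the moment at which its call begins: read the wrist's pose just before it. There is no depth.
- finish_job(): hands the job in, once; it reports no verdict.
The state is a dict: "clock": time; "qpos": joint angles; "qd": joint speeds; "effort": joint torques, N m; "position": TCP position; "ee_rot": TCP orientation; "force": force on the tool from outside, world axes, zero at the start; "moment": the same for the moment, N m; "gripper_width": finger opening in m.
Only numpy, scipy, OpenCV 4.12 (cv2) and the standard library are available. Lean on these libraries where they do the work, as an engineer would, in place of code of your own. Each camera call takes 0.05 s, during which the arm holds its last target. There are 200 camera calls.

## Working session

There is one attempt and no reset: what is moved stays moved. The work goes in short steps, Python scripts to look and compute and a tool call to move; the robot and the scene stay as the last step left them, time stands still between calls to the robot, and variables do not carry over. Pictures are saved under pics/ and viewed, about 8 in all and at most 12, crops included, and the job is handed in when it is done.

Besides the shell and the picture viewer there is one more tool, called after ">>>" as name(argument=value, ...) on one line, values as JSON. play_rows: Moves the arm, as the interface text tells. Its arguments: {"type":"object","properties":{"targets":{"type":"string"},"fingers":{"type":"number"}},"required":["targets"]}

```bash
mkdir -p pics; ls; python3 - <<'E'
from workcell import *
import cv2
o=get_obs();print({k:o[k] for k in('clock','position','ee_rot','force','gripper_width')})
for n in('top','side'):
    c=read_camera(n);cv2.imwrite(f'pics/{n}0.png',c['frame'][:,:,::-1]);print(n,c['mtx'],c['rvec'],c['tvec'])
E
```

```text
pics
{'clock': 0.0, 'position': array([0.18068618, 0.51941655, 0.40402557]), 'ee_rot': array([ 1.66609113e-01,  9.86022771e-01, -6.70521724e-04, -2.20090046e-04]), 'force': array([-0.14972351,  0.23860458,  0.66681963]), 'gripper_width': 0.08548881966520555}
top [[517.99228268   0.         323.68528288]
 [  0.         517.99228268 194.40211654]
 [  0.           0.           1.        ]] [ 2.18757632 -2.16000102  0.13936615] [-0.03134959  0.47841471  1.71033938]
side [[375.82618502   0.         316.91449426]
 [  0.         375.82618502 202.77447572]
 [  0.           0.           1.        ]] [ 2.17334284 -0.61579945  0.31557657] [-0.38606282  0.23321278  0.92697639]
```

View pics/top0.png

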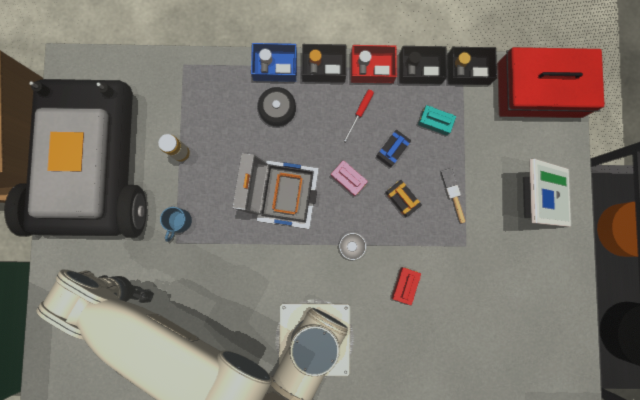

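View pics/side0.png

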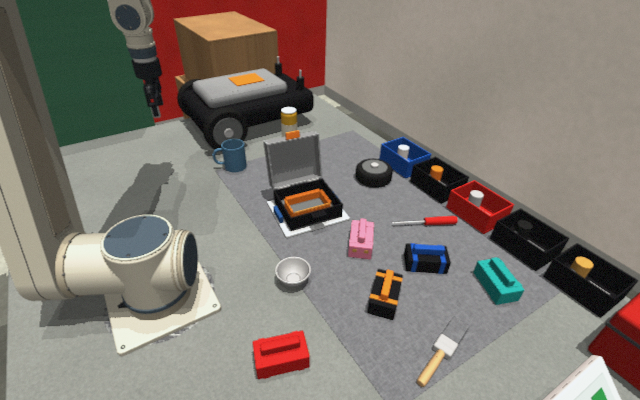

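The top view shows the orange pack near (403,198), the case near (288,193) with its lid on the left (hinge to world +y), and the blue pack near (394,147). Next I'll measure in an enlarged crop.

```bash
cat > h.py <<'E'
import numpy as np, cv2
from workcell import *
from scipy.spatial.transform import Rotation as R
def cast(c,uv,z):
    "pixels of a fixed camera -> world points on plane z"
    uv=np.atleast_2d(np.float64(uv)); r=cv2.Rodrigues(c['rvec'])[0]
    p=cv2.undistortPoints(uv[:,None],c['mtx'],None)[:,0]
    d=np.c_[p,np.ones(len(p))]@r; o=-r.T@np.ravel(c['tvec'])
    return o+d*((z-o[2])/d[:,2])[:,None]
def castw(c,o,uv,z):
    "wrist fisheye pixels -> world points on plane z; o = obs at the picture"
    uv=np.atleast_2d(np.float64(uv)); K=c['mtx']; m=(uv-K[:2,2])/[K[0,0],K[1,1]]
    t=np.linalg.norm(m,axis=1,keepdims=True); d=np.c_[m/np.maximum(t,1e-9)*np.sin(t),np.cos(t)]
    T=np.array(c['tool_from_camera']); Rw=R.from_quat(o['ee_rot']).as_matrix()
    d=d@T[:3,:3].T@Rw.T; p=Rw@T[:3,3]+o['position']
    return p+d*((z-p[2])/d[:,2])[:,None]
def orange(f):
    h=cv2.cvtColor(f,cv2.COLOR_RGB2HSV); return cv2.inRange(h,(7,130,70),(22,255,255))
E
python3 - <<'E'
from h import *
c=read_camera('top');f=c['frame'];m=orange(f)
n,l,s,cen=cv2.connectedComponentsWithStats(m)
for i in range(1,n):
    if s[i,4]>15 and 200<cen[i][0]<470 and 120<cen[i][1]<240:
        r=cv2.minAreaRect(np.argwhere(l==i)[:,::-1].astype(np.float32));print(s[i],cen[i].round(1),r)
        b=cv2.boxPoints(r)
        for z in(.048,.067):print(z,cast(c,[r[0],*b],z).round(3)[:,:2].tolist())
cv2.imwrite('pics/crop.png',cv2.resize(f[140:235,230:430,::-1],None,fx=4,fy=4,interpolation=cv2.INTER_CUBIC))
E
```

```text
[272 173  30  41 264] [286.1 191.6] ((286.9013671875, 192.95809936523438), (25.057987213134766, 39.1466064453125), 8.972626686096191)
0.048 [[0.48, 0.097], [0.421, 0.146], [0.55, 0.129], [0.538, 0.047], [0.409, 0.065]]
0.067 [[0.477, 0.096], [0.42, 0.145], [0.547, 0.128], [0.536, 0.046], [0.408, 0.064]]
[244 174   5  14  54] [246.1 180.9] ((246.0, 180.5), (13.0, 4.0), 90.0)
0.048 [[0.519, 0.233], [0.541, 0.24], [0.541, 0.227], [0.498, 0.226], [0.497, 0.239]]
0.067 [[0.517, 0.23], [0.538, 0.238], [0.538, 0.224], [0.495, 0.223], [0.495, 0.236]]
[388 183  31  31 275] [403.9 197.7] ((403.254638671875, 198.20204162597656), (25.79155158996582, 19.479887008666992), 50.52754211425781)
0.048 [[0.467, -0.289], [0.479, -0.237], [0.521, -0.287], [0.456, -0.341], [0.414, -0.291]]
0.067 [[0.465, -0.286], [0.477, -0.234], [0.519, -0.284], [0.454, -0.337], [0.412, -0.288]]
```

View pics/crop.png

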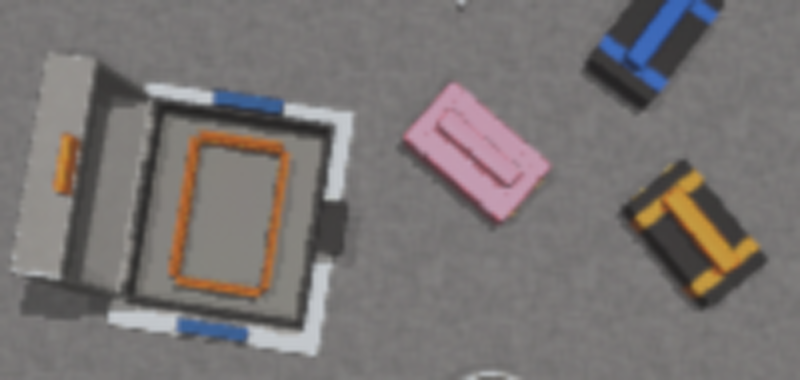

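Pack's long axis is at roughly +37° and its centre is about (0.465,-0.287). The case is yawed about -9° with the bay near (0.478,0.096). I'm moving toward the pack.

```bash
cat >> h.py <<'E'
def go(p,ang=None,o=None):
    "tool shift (cm) and yaw to reach TCP p with the tool y axis at world angle ang (mod pi)"
    o=o or get_obs(); Rw=R.from_quat(o['ee_rot']).as_matrix(); a=np.arctan2(Rw[1,1],Rw[0,1])
    s=Rw.T@(np.array(p)-o['position'])*100
    y=0 if ang is None else -((ang-a+np.pi/2)%np.pi-np.pi/2)
    print('tooly',a.round(3),'shift',s.round(2),'yaw',round(y,3))
E
python3 -c "
from h import *
go([.47,.10,.45],1.41)"
```

```text
tooly 1.236 shift [-41.1  -30.11  -4.56] yaw -0.174
```

>>> play_rows(targets="-5 -3.3 -2 0; -10 -6.6 -4 -0.1; -15 -10 -4 -0.2; -20 -13.5 -4 -0.35; -24 -16.5 -4 -0.5")

```text
clock: 0.78
position: [0.354, 0.283, 0.4446]
ee_rot: [-0.085, 0.996, -0.0, 0.0]
force: [0.2, 0.6, 0.5]
gripper_width: 0.0853
```

```bash
python3 -c "
from h import *
o=get_obs();print(o['clock'],o['position'],o['qpos'])
go([.48,-.05,.43],2.22)
go([.465,-.287,.36],2.22)"
```

```text
0.775 [0.35400246 0.2829572  0.44464641] [ 4.88813216e-01  8.26112518e-02 -9.75755232e-02  1.39051963e+00
 -9.57776905e-05  3.19102072e-01]
tooly 1.741 shift [ -6.8  -34.95   1.47] yaw -0.479
tooly 1.741 shift [ -1.31 -58.05   8.47] yaw -0.479
```

>>> play_rows(targets="-2 -5.5 0 -0.05; -4 -11 0 -0.15; -5 -17 0 -0.25; -6 -23 0 -0.35; -6 -29 1 -0.48")

```text
clock: 1.4
position: [0.4607, 0.0065, 0.4348]
ee_rot: [-0.319, 0.948, -0.0, 0.001]
force: [0.3, -0.5, 0.2]
gripper_width: 0.0855
```

```bash
python3 -c "
from h import *
go([.465,-.287,.36],2.22)"
```

```text
tooly 2.22 shift [ 17.4  -23.64   7.48] yaw -0.0
```

>>> play_rows(targets="3.5 -4.7 1.5 0; 7 -9.5 3 0; 10.5 -14.2 4.5 0; 14 -19 6 0; 17.4 -23.6 7.5 0")

```text
clock: 2.02
position: [0.4626, -0.2867, 0.3591]
ee_rot: [-0.317, 0.948, 0.0, 0.0]
force: [0.7, 0.2, 0.7]
gripper_width: 0.0853
```

>>> play_rows(targets="0 0 0 0; 0 0 0 0")

```text
clock: 2.28
position: [0.4628, -0.2847, 0.3593]
ee_rot: [-0.317, 0.949, 0.001, -0.0]
force: [0.6, 0.1, -0.1]
gripper_width: 0.0851
```

```bash
python3 - <<'E'
from h import *
o=get_obs();c=read_camera('wrist');f=c['frame'];m=orange(f)
print(o['position'],c['mtx'],c['tool_from_camera'])
n,l,s,cen=cv2.connectedComponentsWithStats(m)
for i in range(1,n):
    if s[i,4]>150: print(s[i],cen[i].round(1),castw(c,o,cen[i],.067).round(3))
cv2.imwrite('pics/w1.png',f[:,:,::-1])
E
```

```text
[ 0.46278416 -0.28467803  0.35931461] [[309.70691629   0.         318.41029872]
 [  0.         309.70691629 194.38083629]
 [  0.           0.           1.        ]] [[-7.76807712e-05 -9.50760664e-01 -3.09926046e-01  7.97062898e-02]
 [ 9.99999960e-01  1.07111833e-05 -2.83501632e-04  4.04677075e-04]
 [ 2.72861875e-04 -3.09926055e-01  9.50760625e-01  3.08044559e-02]
 [ 0.00000000e+00  0.00000000e+00  0.00000000e+00  1.00000000e+00]]
[ 272  135   72   94 3043] [307.8 178.8] [[ 0.461 -0.297  0.067]]
[521 296  31  41 526] [537.9 316.1] [[0.426 0.068 0.067]]
[ 46 316  23  24 270] [ 56.  327.5] [[ 0.91  -0.488  0.067]]
```

View pics/w1.png

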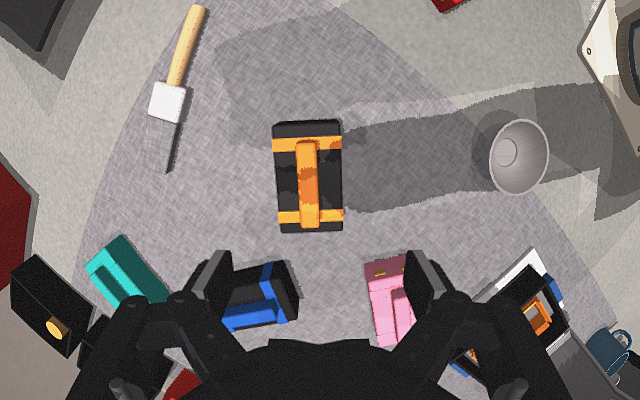

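The wrist view shows the orange pack centred near (308,178), its bar from about (306,142) to (309,227). The blue and pink packs are beside the fingers' view, and there's free space around the orange pack.

```bash
python3 - <<'E'
from h import *
o=get_obs();c=read_camera('wrist')
f=cv2.imread('pics/w1.png')[:,:,::-1]
print(cv2.resize(f[120:245,260:355],None,fx=1,fy=1).shape)
p=castw(c,o,[[297,142],[316,141],[299,227],[319,226],[318,184],[298,184]],.067);print(p.round(4))
m=p[:4].mean(0);d=p[:2].mean(0)-p[2:4].mean(0);print(m,np.linalg.norm(d),np.arctan2(d[1],d[0]), np.linalg.norm(p[4]-p[5]),(p[4]+p[5])/2)
b=castw(c,o,[[272,136],[341,134],[276,231],[344,230]],.045);print(b.round(4),b.mean(0), np.linalg.norm(b[0]-b[1]),np.linalg.norm(b[0]-b[2]))
cv2.imwrite('pics/w1c.png',cv2.resize(f[110:250,250:360,::-1],None,fx=4,fy=4,interpolation=cv2.INTER_CUBIC))
E
```

```text
(125, 95, 3)
[[ 0.4407 -0.3231  0.067 ]
 [ 0.4303 -0.3106  0.067 ]
 [ 0.5034 -0.2755  0.067 ]
 [ 0.4914 -0.2613  0.067 ]
 [ 0.4598 -0.2863  0.067 ]
 [ 0.4704 -0.3004  0.067 ]]
[ 0.4664732  -0.29261808  0.067     ] 0.07861158425953493 -2.4779947438398326 0.01763430221745689 [ 0.46506697 -0.29335927  0.067     ]
[[ 0.4534 -0.3444  0.045 ]
 [ 0.4138 -0.2945  0.045 ]
 [ 0.5301 -0.2868  0.045 ]
 [ 0.4876 -0.2326  0.045 ]] [ 0.47122988 -0.28955566  0.045     ] 0.06373854222072275 0.09591259890960317
```

View pics/w1c.png

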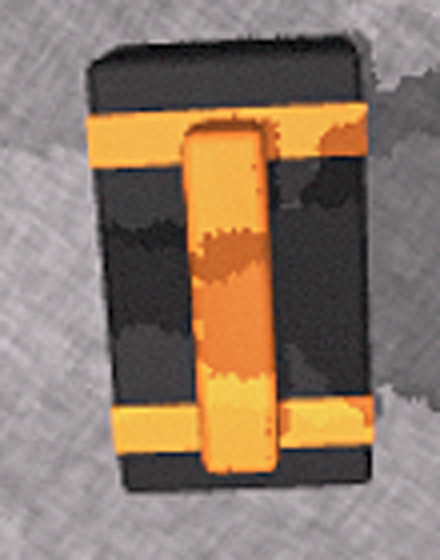

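```bash
python3 -c "
from h import *
go([.4665,-.2925,.223],2.234)"
```

```text
tooly 2.217 shift [ 0.26 -0.91 13.7 ] yaw -0.017
```

>>> play_rows(targets="0.2 -0.9 4 -0.017; 0.2 -0.9 8 -0.017; 0.2 -0.9 10.5 -0.017; 0.2 -0.9 10.5 -0.017; 0.2 -0.9 10.5 -0.017", fingers=0.2)

```text
clock: 3.0
position: [0.4673, -0.2926, 0.2562]
ee_rot: [-0.326, 0.946, -0.001, 0.0]
force: [0.2, -0.2, 0.5]
gripper_width: 0.0513
```

```bash
python3 -c "
from h import *
go([.4665,-.2925,.223],2.234)"
```

```text
tooly 2.234 shift [0.06 0.06 3.32] yaw 0.0
```

>>> play_rows(targets="0 0 1.5 0; 0 0 3 0; 0 0 3.3 0; 0 0 3.3 0")

```text
clock: 3.5
position: [0.4667, -0.293, 0.2213]
ee_rot: [-0.325, 0.946, 0.0, -0.0]
force: [-0.2, 0.3, 0.8]
gripper_width: 0.0516
```

>>> play_rows(targets="0 0 0 0; 0 0 0 0; 0 0 0 0; 0 0 0 0; 0 0 0 0", fingers=-1)

```text
clock: 4.12
position: [0.4669, -0.2932, 0.2223]
ee_rot: [-0.325, 0.946, -0.001, 0.0]
force: [0.3, -0.6, 6.3]
gripper_width: 0.0165
```

>>> play_rows(targets="0 0 0 0; 0 0 0 0; 0 0 -1 0; 0 0 -2 0; 0 0 -3 0")

```text
clock: 4.75
position: [0.4667, -0.293, 0.2523]
ee_rot: [-0.325, 0.946, 0.0, -0.0]
force: [0.1, -0.2, -5.3]
gripper_width: 0.0167
```

```bash
python3 -c "
from h import *
go([.53,-.12,.36],1.8)"
```

```text
tooly 2.233 shift [-15.62   9.75 -10.77] yaw 0.433
```

>>> play_rows(targets="-1 0.5 -4 0; -3 2 -8 0.1; -7 4.4 -10.8 0.2; -11 7 -10.8 0.32; -15.6 9.7 -10.8 0.43")

```text
clock: 5.38
position: [0.5302, -0.1193, 0.3607]
ee_rot: [-0.114, 0.994, -0.0, 0.001]
force: [-0.2, 0.1, -5.4]
gripper_width: 0.0165
```

```bash
python3 -c "
from h import *
go([.60,.08,.36],1.414)"
```

```text
tooly 1.798 shift [-11.29  17.84   0.07] yaw 0.384
```

>>> play_rows(targets="-2.5 4 0 0.1; -5 8 0 0.2; -8 12.5 0 0.3; -11.3 17.8 0 0.38; -11.3 17.8 0 0.38")

```text
clock: 6.0
position: [0.5996, 0.0826, 0.3596]
ee_rot: [0.072, 0.997, 0.0, -0.0]
force: [-0.4, -0.3, -5.0]
gripper_width: 0.0164
```

>>> play_rows(targets="0 0 0 0; 0 0 0 0")

```text
clock: 6.25
position: [0.5989, 0.0776, 0.3599]
ee_rot: [0.074, 0.997, -0.0, -0.0]
force: [-0.9, 0.7, -4.8]
gripper_width: 0.0168
```

```bash
python3 - <<'E'
from h import *
o=get_obs();c=read_camera('wrist');f=c['frame']
go([.478,.096,.3],1.414,o)
cv2.imwrite('pics/w2.png',f[:,:,::-1]);np.save('w2.npy',np.r_[o['position'],o['ee_rot']])
m=orange(f);n,l,s,cen=cv2.connectedComponentsWithStats(m)
for i in range(1,n):
    if s[i,4]>150: print(s[i],cen[i].round(1),castw(c,o,cen[i],.048).round(3))
E
```

```text
tooly 1.422 shift [12.23  0.03  5.99] yaw 0.008
[ 273    0   95  123 3545] [320.3  67.3] [[0.494 0.095 0.048]]
[ 548    0   45   75 3019] [570.8  36.4] [[0.466 0.388 0.048]]
[578 131  24  43 492] [586.7 149.7] [[0.602 0.411 0.048]]
[ 272  175  111  158 7495] [321.8 237.5] [[0.656 0.073 0.048]]
```

View pics/w2.png

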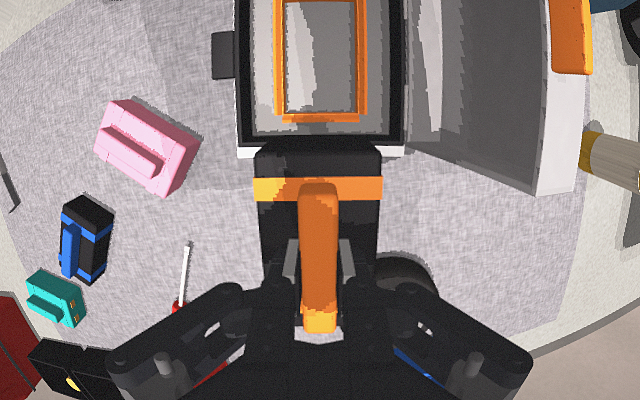

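The ribs line up with the tool axes: bay inner edges at columns ~284 and ~360, near rib at row ~118, but the far rib is cut off at the top. I'll shift slightly and measure once more.

>>> play_rows(targets="0.7 0 -2 0; 1.5 0 -4 0; 1.5 0 -4 0; 1.5 0 -4 0; 1.5 0 -4 0")

```text
clock: 6.92
position: [0.5844, 0.0805, 0.3987]
ee_rot: [0.074, 0.997, -0.0, -0.001]
force: [0.4, 0.3, -4.9]
gripper_width: 0.0166
```

```bash
python3 - <<'E'
from h import *
o=get_obs();c=read_camera('wrist');f=c['frame']
np.save('w3.npy',np.r_[o['position'],o['ee_rot']]);print(o['position'])
cv2.imwrite('pics/w3.png',f[:,:,::-1])
cv2.imwrite('pics/w3c.png',cv2.resize(f[0:160,220:420,::-1],None,fx=4,fy=4,interpolation=cv2.INTER_CUBIC)[:600])
E
```

```text
[0.58443624 0.08048408 0.39866067]
```

View pics/w3c.png

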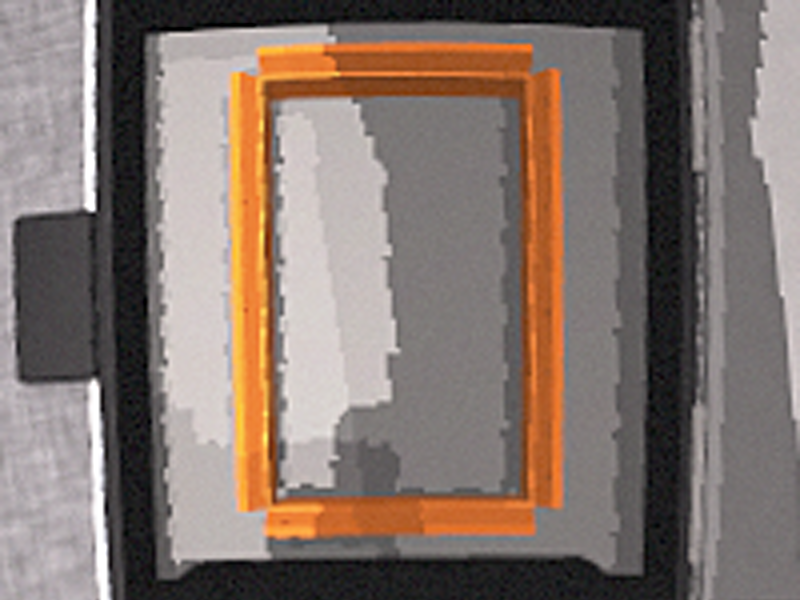

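The inner rib edges show clearly in the crop: corners about (263,78), (527,78), (530,501) and (270,501). I'll cast them at the 0.041 plane.

```bash
python3 - <<'E'
from h import *
c=read_camera('wrist');w=np.load('w3.npy');o=dict(position=w[:3],ee_rot=w[3:])
for q,z in(([(263,78),(527,78),(530,501),(270,501)],.041),([(272,98),(522,98),(527,495),(277,495)],.016),([(232,72),(560,70),(562,507),(240,510)],.048)):
    p=castw(c,o,np.array(q)/4+[220,0],z)
    a=(p[0]+p[1]-p[2]-p[3])/2;b=(p[1]+p[2]-p[0]-p[3])/2
    print(z,p.mean(0).round(4),'len',np.linalg.norm(a).round(4),np.linalg.norm(b).round(4),'ang x',np.degrees(np.arctan2(-a[1],-a[0])),'y',np.degrees(np.arctan2(b[1],b[0])))
# grip bar on held pack: centre line in the tool frame (bar top ~155+? ahead of TCP)
E
```

```text
0.041 [0.4783 0.0973 0.041 ] len 0.1139 0.0685 ang x -7.829870528597209 y 81.52915918655376
0.016 [0.4785 0.0979 0.016 ] len 0.1148 0.0703 ang x -7.780155214842297 y 81.55397294328722
0.048 [0.4787 0.0975 0.048 ] len 0.1156 0.0834 ang x -7.852690062931602 y 82.00230485945276
```

```bash
python3 -c "
from h import *
go([.4784,.0976,.30],1.431)"
```

```text
tooly 1.423 shift [10.73  0.11  9.9 ] yaw -0.008
```

>>> play_rows(targets="3.5 0 2 -0.008; 7.5 0.1 4 -0.008; 10.7 0.1 6 -0.008; 10.7 0.1 8 -0.008; 10.7 0.1 9.9 -0.008")

```text
clock: 7.65
position: [0.4782, 0.0977, 0.3001]
ee_rot: [0.07, 0.998, 0.0, 0.0]
force: [1.2, -1.0, -4.7]
gripper_width: 0.0163
```

>>> play_rows(targets="0 0 0 0; 0 0 0 0; 0 0 0 0")

```text
clock: 8.02
position: [0.479, 0.0976, 0.3014]
ee_rot: [0.07, 0.998, 0.0, 0.001]
force: [-0.2, 0.1, -4.0]
gripper_width: 0.0165
```

```bash
python3 -c "
from h import *
go([.4784,.0976,.239],1.431)"
```

```text
tooly 1.431 shift [ 0.07 -0.01  6.24] yaw -0.0
```

>>> play_rows(targets="0 0 1 0; 0 0 2 0; 0 0 2.8 0; 0 0 3.4 0; 0 0 4 0")

```text
clock: 8.65
position: [0.4787, 0.0976, 0.2602]
ee_rot: [0.07, 0.998, -0.0, -0.0]
force: [0.9, 0.8, -3.7]
gripper_width: 0.0169
```

>>> play_rows(targets="0 0 0.5 0; 0 0 1 0; 0 0 1.5 0; 0 0 1.9 0; 0 0 1.9 0")

```text
clock: 9.28
position: [0.4786, 0.0976, 0.2414]
ee_rot: [0.07, 0.998, -0.0, -0.0]
force: [-0.5, 0.2, -4.5]
gripper_width: 0.0165
```

>>> play_rows(targets="0 0 0.1 0; 0 0 0.2 0; 0 0 0.2 0")

```text
clock: 9.65
position: [0.4786, 0.0976, 0.2397]
ee_rot: [0.07, 0.998, -0.0, 0.0]
force: [0.4, 0.3, -5.3]
gripper_width: 0.0165
```

>>> play_rows(targets="0 0 0.1 0; 0 0 0.15 0; 0 0 0.15 0")

```text
clock: 10.02
position: [0.4788, 0.0976, 0.2385]
ee_rot: [0.07, 0.998, 0.0, 0.0]
force: [0.2, -0.7, -0.9]
gripper_width: 0.0164
```

Contact: the weight is taken by the floor at the expected height. I'll press slightly, then release partly.

>>> play_rows(targets="0 0 0.1 0; 0 0 0.1 0")

```text
clock: 10.28
position: [0.479, 0.0976, 0.2382]
ee_rot: [0.07, 0.998, 0.0, 0.001]
force: [-1.6, -0.1, 9.5]
gripper_width: 0.0166
```

>>> play_rows(targets="0 0 0 0; 0 0 0 0; 0 0 0 0; 0 0 0 0", fingers=-0.1)

```text
clock: 10.78
position: [0.4786, 0.0976, 0.2371]
ee_rot: [0.07, 0.998, -0.0, -0.0]
force: [-1.0, -0.3, -0.4]
gripper_width: 0.0387
```

>>> play_rows(targets="0 0 -2 0; 0 0 -5 0; 0 0 -8 0; 0 0 -11 0; 0 0 -14 0")

```text
clock: 11.4
position: [0.4785, 0.0976, 0.3782]
ee_rot: [0.07, 0.998, 0.0, 0.0]
force: [0.5, -0.4, 0.2]
gripper_width: 0.0386
```

```bash
python3 - <<'E'
from h import *
o=get_obs();c=read_camera('wrist');f=c['frame']
cv2.imwrite('pics/w4.png',f[:,:,::-1]);np.save('w4.npy',np.r_[o['position'],o['ee_rot']])
E
```

```text
(no output)
```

View pics/w4.png

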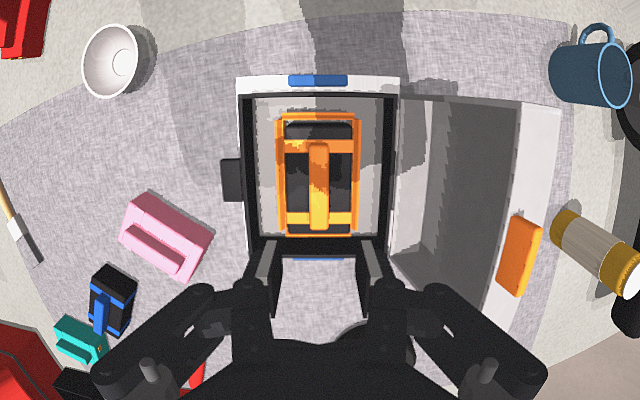

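The pack is seated between the ribs (near (318,175)), level and let go. The lid tab is at (520,255) and the spray can is behind the lid. Next I'll get the lid angle by triangulating the tab (wrist + top) and work out where the neighbours stand.

```bash
cat >> h.py <<'E'
C=np.array([.4784,.0976]);A=np.radians(-8.1);X=np.array([np.cos(A),np.sin(A)]);Y=np.array([-X[1],X[0]])
def tocase(p): p=np.atleast_2d(p); return np.c_[(p[:,:2]-C)@X,(p[:,:2]-C)@Y,p[:,2]]
def toworld(x,y,z): return np.r_[C+x*X+y*Y,z]
E
python3 - <<'E'
from h import *
c=read_camera('wrist');t=read_camera('top')
w=np.load('w4.npy');o=dict(position=w[:3],ee_rot=w[3:])
def tab(f,x0,x1,y0,y1):
    m=orange(f);M=np.zeros_like(m);M[y0:y1,x0:x1]=m[y0:y1,x0:x1]
    k=np.argwhere(M)[:,::-1];r=cv2.minAreaRect(k.astype(np.float32));print(len(k),k.mean(0),cv2.boxPoints(r).round(1).tolist());return k.mean(0)
f4=cv2.imread('pics/w4.png')[:,:,::-1].copy()
a=tab(f4,490,548,190,310);b=tab(t['frame'],225,262,160,200)
for z in(.2,.21,.22):print(z,tocase(castw(c,o,a,z)).round(3),tocase(cast(t,b,z)).round(3))
w3=np.load('w3.npy');o3=dict(position=w3[:3],ee_rot=w3[3:])
print('rim',tocase(castw(c,o3,np.array([[103,290],[692,290],[400,8]])/4+[220,0],.06)).round(3))
print('rim4',tocase(castw(c,o,[[239,170],[399,170],[320,92]],.06)).round(3))
print('can top',cast(t,[167,142],.17), 'can tocase',tocase(cast(t,[167,142],.17)))
E
```

```text
2131 [516.93477241 253.90943219] [[492.20001220703125, 290.29998779296875], [511.3999938964844, 213.39999389648438], [544.4000244140625, 221.60000610351562], [525.0999755859375, 298.5]]
53 [246.0754717 180.8490566] [[243.1999969482422, 186.89999389648438], [245.39999389648438, 173.6999969482422], [249.10000610351562, 174.39999389648438], [246.89999389648438, 187.5]]
0.2 [[0.008 0.127 0.2  ]] [[0.003 0.116 0.2  ]]
0.21 [[0.002 0.118 0.21 ]] [[0.002 0.115 0.21 ]]
0.22 [[-0.004  0.11   0.22 ]] [[0.001 0.113 0.22 ]]
rim [[ 0.    -0.073  0.06 ]
 [ 0.001  0.073  0.06 ]
 [-0.07   0.001  0.06 ]]
rim4 [[-0.011 -0.077  0.06 ]
 [-0.011  0.079  0.06 ]
 [-0.084  0.001  0.06 ]]
can top [[0.61923066 0.46346252 0.17      ]] can tocase [[0.08787521 0.38205576 0.17      ]]
```

The two views give tab at case (0, 0.114, z 0.214), so the lid angle is about 1.80. The can is 0.38 m away along y, so there is room. Plan: shut fingers, turned across the case, go behind the tab and follow it round on an arc.

>>> play_rows(targets="0 0 -3 0; 0 0 -6 -0.15; 0 0 -8 -0.3; 0 0 -8 -0.45; 0 0 -8 -0.6", fingers=-1)

```text
clock: 12.18
position: [0.4787, 0.0976, 0.4561]
ee_rot: [-0.23, 0.973, 0.0, -0.001]
force: [-0.7, -0.1, 0.2]
gripper_width: 0.0004
```

```bash
python3 -c "
from h import *
go(toworld(0,.168,.45),2.9)"
```

```text
tooly 2.036 shift [-9.55 13.82  0.61] yaw -0.864
```

>>> play_rows(targets="-2 3 0 -0.18; -4 6 0 -0.36; -6 9 0 -0.54; -8 12 0 -0.72; -9.5 13.8 0 -0.9")

```text
clock: 12.8
position: [0.5025, 0.265, 0.4557]
ee_rot: [-0.632, 0.775, 0.0, -0.001]
force: [0.5, -0.1, -0.3]
gripper_width: 0.0002
```

>>> play_rows(targets="0 0 0 -0.06; 0 0 0 -0.06; 0 0 0 -0.06")

```text
clock: 13.18
position: [0.5025, 0.2632, 0.4566]
ee_rot: [-0.651, 0.759, 0.0, -0.0]
force: [-1.2, -0.1, 0.3]
gripper_width: 0.0
```

```bash
python3 -c "
from h import *
o=get_obs();print(o['position'],tocase(o['position']),o['qpos'].round(2))
go(toworld(0,.168,.389),3.0)
def tip(t):
    r=.165+.010*(1-min(t/1.57,1))
    y=-r*np.cos(t)+.009*np.sin(t)+.011; z=r*np.sin(t)+.009*np.cos(t)
    if t>1.57: y=-.172*np.cos(t)+.009*np.sin(t)+.011;z=.156
    return .075+y,.06+z
for t in np.arange(1.8,-.01,-.1):print(round(t,1),np.round(np.array(tip(t))*100,1))
"
```

```text
[0.50250773 0.26321258 0.45657801] [[0.0005322  0.16735718 0.45657801]] [ 0.33  0.28  0.18  1.47  0.   -1.08]
tooly 2.989 shift [-0.07  0.05  6.76] yaw -0.011
1.8 [13.4 21.6]
1.7 [11.7 21.6]
1.6 [10.  21.6]
1.5 [ 8.3 22.6]
1.4 [ 6.7 22.5]
1.3 [ 5.  22.3]
1.2 [ 3.4 21.9]
1.1 [ 1.8 21.4]
1.0 [ 0.2 20.7]
0.9 [-1.2 19.8]
0.8 [-2.6 18.8]
0.7 [-3.9 17.7]
0.6 [-5.  16.4]
0.5 [-6. 15.]
0.4 [-6.9 13.5]
0.3 [-7.7 12. ]
0.2 [-8.2 10.3]
0.1 [-8.7  8.6]
-0.0 [-8.9  6.9]
```

>>> play_rows(targets="0 0 2 -0.01; 0 0 4 -0.01; 0 0 5.5 -0.01; 0 0 6.6 -0.01; 0 0 6.6 -0.01")

```text
clock: 13.8
position: [0.5024, 0.2633, 0.3906]
ee_rot: [-0.656, 0.755, 0.0, -0.001]
force: [0.2, 1.3, 0.4]
gripper_width: 0.0
```

>>> play_rows(targets="1 0 0 0; 2 0 0 0; 3 0 0 0; 3.8 0 0 0; 3.8 0 0 0")

```text
clock: 14.42
position: [0.4971, 0.2251, 0.3915]
ee_rot: [-0.655, 0.755, -0.0, 0.0]
force: [0.6, -0.1, 0.2]
gripper_width: -0.0004
```

```bash
python3 - <<'E'
from h import *
o=get_obs();print(tocase(o['position'])-[0,0,.173],o['force'])
c=read_camera('side');cv2.imwrite('pics/s2.png',cv2.resize(c['frame'][60:240,190:400,::-1],None,fx=3,fy=3))
E
```

```text
[[0.00053455 0.12889464 0.21849035]] [ 0.6379979  -0.09713828  0.24645576]
```

View pics/s2.png

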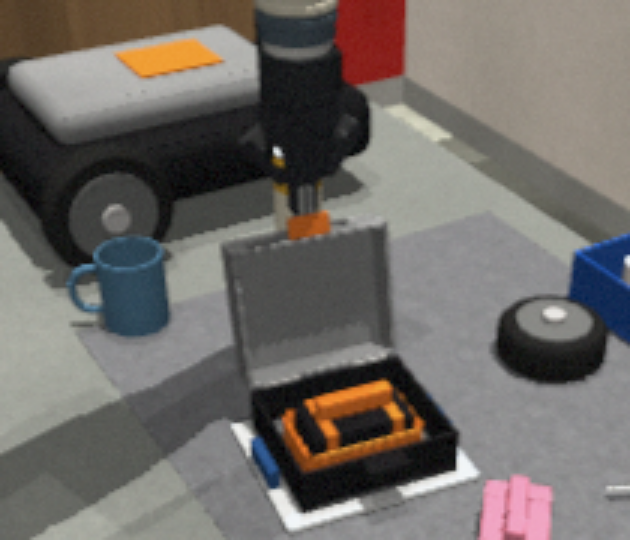

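The side view shows the shut fingers standing just behind the orange tab (308,224), and the pack seated below. I'm now pushing along the arc.

>>> play_rows(targets="1 0 0 0; 2 0 0 0; 3.1 0 0 0; 4.2 0 0 0; 5.3 0 0 0")

```text
clock: 15.1
position: [0.4896, 0.1725, 0.3911]
ee_rot: [-0.656, 0.755, 0.0, -0.0]
force: [1.1, 1.6, -1.1]
gripper_width: -0.0002
```

```bash
python3 -c "
from h import *
o=get_obs();print(tocase(o['position'])-[0,0,.173],o['force'])"
```

```text
[[0.00051733 0.07570847 0.21813197]] [ 1.06813222  1.57153681 -1.09163335]
```

>>> play_rows(targets="1.3 0 0 0; 2.6 0 0 0; 4.2 0 0 0; 5.8 0 0.4 0; 7.4 0 1.1 0")

```text
clock: 15.72
position: [0.4791, 0.0989, 0.3799]
ee_rot: [-0.656, 0.755, -0.0, 0.0]
force: [-0.3, 3.0, 0.5]
gripper_width: 0.0002
```

```bash
python3 -c "
from h import *
o=get_obs();print(tocase(o['position'])-[0,0,.173],o['force'])"
```

```text
[[0.0005402  0.00137986 0.20692991]] [-0.29489342  2.96107704  0.46332551]
```

>>> play_rows(targets="1.3 0 0.9 0; 2.7 0 1.9 0; 4 0 3 0; 5.1 0 4.3 0; 6.1 0 5.7 0")

```text
clock: 16.35
position: [0.4707, 0.0389, 0.3222]
ee_rot: [-0.656, 0.755, -0.0, -0.0]
force: [1.7, 0.2, 1.6]
gripper_width: -0.0
```

```bash
python3 -c "
from h import *
o=get_obs();print(tocase(o['position'])-[0,0,.173],o['force'])"
```

```text
[[ 0.00061799 -0.05922247  0.1492442 ]] [1.68611544 0.19227718 1.60725   ]
```

>>> play_rows(targets="1 0 1.4 0; 1.8 0 2.9 0; 2.4 0 4.4 0; 2.8 0 5.5 0; 2.9 0 6.2 0")

```text
clock: 16.98
position: [0.4666, 0.0106, 0.2604]
ee_rot: [-0.656, 0.755, 0.0, -0.0]
force: [-0.4, -0.2, 1.0]
gripper_width: 0.0002
```

```bash
python3 -c "
from h import *
o=get_obs();print(tocase(o['position'])-[0,0,.173],o['force'])"
```

```text
[[ 0.00058016 -0.08780601  0.08740425]] [-0.4111465  -0.2255239   1.02960724]
```

Remaining 1.8 cm, slowly.

>>> play_rows(targets="0.1 0 0.4 0; 0.1 0 0.8 0; 0.1 0 1.2 0; 0.1 0 1.5 0; 0.1 0 1.7 0")

```text
clock: 17.6
position: [0.4667, 0.01, 0.2441]
ee_rot: [-0.656, 0.755, -0.0, 0.0]
force: [0.3, -0.4, 0.4]
gripper_width: -0.0001
```

>>> play_rows(targets="0 0 0.1 0; 0 0 0.2 0; 0 0 0.25 0; 0 0 0.25 0")

```text
clock: 18.1
position: [0.4666, 0.0099, 0.2423]
ee_rot: [-0.656, 0.755, -0.0, 0.0]
force: [-3.1, -0.5, 8.3]
gripper_width: 0.0001
```

Firm contact at tip z 0.069, the closed height. A slight extra press to be sure it's home.

>>> play_rows(targets="0 0 0.1 0; 0 0 0.15 0; 0 0 0.15 0")

```text
clock: 18.48
position: [0.4665, 0.01, 0.2421]
ee_rot: [-0.656, 0.755, -0.001, 0.001]
force: [-8.1, 0.4, 25.4]
gripper_width: 0.0004
```

Solid stop (25 N with no more travel). Backing off straight up.

>>> play_rows(targets="0 0 -0.5 0; 0 0 -2 0; 0.5 0 -5 0; 2 0 -9 0; 4 0 -14 0")

```text
clock: 19.1
position: [0.4606, -0.0297, 0.3808]
ee_rot: [-0.656, 0.755, 0.001, -0.0]
force: [0.2, -1.0, -0.5]
gripper_width: -0.0002
```

>>> play_rows(targets="4 0 0 0; 8 0 0 0; 12 0 0 0; 12 0 0 0")

```text
clock: 19.6
position: [0.4439, -0.1505, 0.3799]
ee_rot: [-0.654, 0.756, 0.0, -0.0]
force: [0.3, 1.3, -0.0]
gripper_width: 0.0002
```

```bash
python3 - <<'E'
from h import *
o=get_obs();print(o['clock'],o['position'],o['force'])
s=read_camera('side');t=read_camera('top')
a=cv2.resize(s['frame'][110:280,230:400],(400,400));b=cv2.resize(t['frame'][130:250,220:340],(400,400),interpolation=cv2.INTER_CUBIC)
cv2.imwrite('pics/end.png',np.hstack([a,b])[:,:,::-1])
# tab blob closed in side view, expected at case (0,-.086,.069)
r=cv2.Rodrigues(s['rvec'])[0]
for p in((0,-.097,.065),(0,-.075,.1),(-.085,-.075,.1),(.085,-.075,.1)):
    print(p,(cv2.projectPoints(toworld(*p)[None],s['rvec'],s['tvec'],s['mtx'],None)[0].ravel()-[230,110])*[400/170]*2)
E
```

```text
19.6 [ 0.44392466 -0.15050496  0.37986823] [ 0.30957021  1.27895773 -0.03231763]
(0, -0.097, 0.065) [422.11306146 489.87902406]
(0, -0.075, 0.1) [408.31302676 424.52451055]
(-0.085, -0.075, 0.1) [277.46263252 458.83638175]
(0.085, -0.075, 0.1) [532.62124313 391.92814326]
```

View pics/end.png

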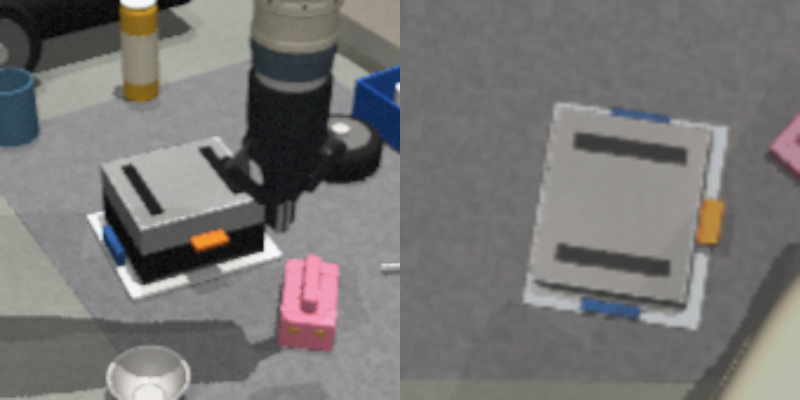

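The view shows the case closed, grey half flush on black all round, the tab at (210,240) and neighbours undisturbed. The robot is clear, so I'm handing in. (The projection printout was mis-scaled, `[a]*2` doubled the list as an array, so I didn't use it.)

```bash
python3 -c "
from workcell import *
finish_job()"
```

```text
the job is handed in; nothing more can be done
```

The orange pack is in the bay and let go, the case is closed, and I handed the job in at about 19.7 s of the 58 s allowed.

- **Pack:** I gripped it by its bar and lowered it between the ribs. It touched down at the expected floor height (TCP 0.2385 m). A wrist picture after release showed it seated between the ribs.
- **Case:** I swung the upper half over with shut fingers behind its tab, at about 0.1 m/s and slower near the end. It came to a solid stop at the closed height, fingertips at 0.069 m. I pressed it to 25 N there and it did not move further.
- **Last checks:** The final side and top views showed the halves flush and the neighbours in view where they were, with the robot clear. That view did not cover the blue pack; the arm stayed clear of it throughout.
- **Failed check:** One numeric projection of the closed tab and lid edge was wrong because of a scaling slip, so I did not use it. Closure rests on the contact height, the firm stop and the pictures.

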